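Right the tipped tin and pack out the row

TASK

The red tin has tipped over in the lane: stand it back upright in the lane, cap up, next to the two blue tins. Then close up the row and stand the one wooden packing block that fills the gap snugly between the red tin and the yellow stop at the lane's end, upright on the lane floor, so that no tin can tip again. Do not knock over the blue tins, and leave the cup, glue bottle, tape measure, hammer and dark offcut where they are.

Things in the scene. Friction and masses are not known exactly. Their poses are not given: they have to be found in the camera images.
- rack: Fixed plywood board, x -50 to +175, y -145 to +140, 12 thick: its top is the lane floor. Origin on the bench, z up. The lane runs along y at x = 0, between two aluminium rails (x = -36 and +36, 8 wide, 6 above the floor, 64 clear). A 60 high end wall closes it, inner face at y = -130; a yellow stop closes the other end. Spare stops and a cup stand behind, round x = 118.
- tin_tipped: The red-banded steel tin, 0.25 to 0.5 kg. It starts lying in the lane, along it, cap towards the yellow stop, foot towards the blue tins, one of its 56 x 92 faces down (so 50 high, 56 across the lane). Body 56 (its x) by 50 (its y) by 92 high, black round screw cap 24 across and 14 high on top (106 in all). Origin: centre of its underside; z runs up to the cap.
- tin_a: Blue-banded steel tin standing in the lane next to the end wall. Loose. Body 56 (its x) by 50 (its y) by 92 high, black round screw cap 24 across and 14 high on top (106 in all). Origin: centre of its underside; z runs up to the cap.
- tin_b: Blue-banded steel tin standing in the lane next to tin_a, about 1 mm of play on either side of tin_a. Loose. Body 56 (its x) by 50 (its y) by 92 high, black round screw cap 24 across and 14 high on top (106 in all). Origin: centre of its underside; z runs up to the cap.
- stop20: Yellow stop block 20 long (its y), 60 across, 30 high, screwed to the board. Origin: underside, middle of its +y end; it reaches from there 20 towards -y. One of the three closes the lane (origin at board x = 0, y = 125), the other two are spares behind the lane (board x = 118).
- stop30: Yellow stop block 30 long (its y), 60 across, 30 high, screwed to the board. Origin: underside, middle of its +y end; it reaches from there 30 towards -y. One of the three closes the lane (origin at board x = 0, y = 125), the other two are spares behind the lane (board x = 118).
- stop40: Yellow stop block 40 long (its y), 60 across, 30 high, screwed to the board. Origin: underside, middle of its +y end; it reaches from there 40 towards -y. One of the three closes the lane (origin at board x = 0, y = 125), the other two are spares behind the lane (board x = 118).
- block60: Loose light wood packing block standing on the bench, 60 thick (its x), 50 wide (its y), 110 high. Origin: centre of its underside, z up. In the lane it stands upright with its 60 thickness along the lane. When the three tins stand closed up, the gap left is 5 wider than one of the three blocks.
- block70: Loose light wood packing block standing on the bench, 70 thick (its x), 50 wide (its y), 110 high. Origin: centre of its underside, z up. In the lane it stands upright with its 70 thickness along the lane. When the three tins stand closed up, the gap left is 5 wider than one of the three blocks.
- block80: Loose light wood packing block standing on the bench, 80 thick (its x), 50 wide (its y), 110 high. Origin: centre of its underside, z up. In the lane it stands upright with its 80 thickness along the lane. When the three tins stand closed up, the gap left is 5 wider than one of the three blocks.
- mug: Blue cup, 72 across, 85 high, standing on the board behind the lane. Bystander; origin centre of underside.
- glue: Yellow glue bottle, 56 across, 170 high. Bystander; origin centre of underside.
- tape: Orange tape measure, 70 x 40 x 66. Bystander; origin centre of underside.
- mallet: Hammer, 300 long, lying on the bench. Bystander; it lies along its x.
- offcut: Dark wood offcut 160 x 70 x 30 lying flat. Bystander; origin centre of underside.
Mind the look-alikes: they are no part of the job. Leave any turquoise look-alike of the block80 alone. Leave any green look-alike of the block70 alone.

How it is judged:
On the way, in this order (a step that is already met when the one before it is completed fails the run):
1. the red tin stands upright on the lane floor, let go (x of tin_tipped in the frame of rack between -0.01 and 0.01 m and z of tin_tipped in the frame of rack between 0.008 and 0.016 m and angle between tin_tipped's own z axis and vertical below 0.07 rad and y of tin_tipped in the frame of rack between -0.01 and 0.09 m and contact force between the fingers and tin_tipped below 0.1 N), for 0.2 s.
2. the block that fits stands in the gap, on the lane floor (((x of stop40 in the frame of rack below 0.05 m and x of block60 in the frame of rack between -0.012 and 0.012 m and z of block60 in the frame of rack between 0.008 and 0.016 m and angle between block60's own z axis and vertical below 0.07 rad and y of block60 in the frame of rack between 0.047 and 0.0565 m and angle between the x axis of block60 and the y axis of rack, either way round below 0.13 rad) or (x of stop30 in the frame of rack below 0.05 m and x of block70 in the frame of rack between -0.012 and 0.012 m and z of block70 in the frame of rack between 0.008 and 0.016 m and angle between block70's own z axis and vertical below 0.07 rad and y of block70 in the frame of rack between 0.052 and 0.0615 m and angle between the x axis of block70 and the y axis of rack, either way round below 0.13 rad) or (x of stop20 in the frame of rack below 0.05 m and x of block80 in the frame of rack between -0.012 and 0.012 m and z of block80 in the frame of rack between 0.008 and 0.016 m and angle between block80's own z axis and vertical below 0.07 rad and y of block80 in the frame of rack between 0.057 and 0.0665 m and angle between the x axis of block80 and the y axis of rack, either way round below 0.13 rad))), for 0.2 s.
At the end, for the whole second after the job is handed in: All tins upright (4 deg) on the lane floor, 10 mm of its centre line, closed up to the end wall (8 mm play); the fitting block (60 with stop 40, 70 with 30, 80 with 20) upright on the floor between red tin and stop, square to 7 deg, 12 mm of the centre line, 8 mm of the stop; all at rest (x of tin_a in the frame of rack between -0.01 and 0.01 m and z of tin_a in the frame of rack between 0.008 and 0.016 m and angle between each of tin_a, tin_b, tin_tipped's own z axis and vertical below 0.07 rad and y of tin_a in the frame of rack between -0.107 and -0.097 m and x of tin_b in the frame of rack between -0.01 and 0.01 m and z of tin_b in the frame of rack between 0.008 and 0.016 m and y of tin_b in the frame of rack between -0.057 and -0.047 m and x of tin_tipped in the frame of rack between -0.01 and 0.01 m and z of tin_tipped in the frame of rack between 0.008 and 0.016 m and y of tin_tipped in the frame of rack between -0.007 and 0.003 m and ((x of stop40 in the frame of rack below 0.05 m and x of block60 in the frame of rack between -0.012 and 0.012 m and z of block60 in the frame of rack between 0.008 and 0.016 m and angle between block60's own z axis and vertical below 0.07 rad and y of block60 in the frame of rack between 0.047 and 0.0565 m and angle between the x axis of block60 and the y axis of rack, either way round below 0.13 rad) or (x of stop30 in the frame of rack below 0.05 m and x of block70 in the frame of rack between -0.012 and 0.012 m and z of block70 in the frame of rack between 0.008 and 0.016 m and angle between block70's own z axis and vertical below 0.07 rad and y of block70 in the frame of rack between 0.052 and 0.0615 m and angle between the x axis of block70 and the y axis of rack, either way round below 0.13 rad) or (x of stop20 in the frame of rack below 0.05 m and x of block80 in the frame of rack between -0.012 and 0.012 m and z of block80 in the frame of rack between 0.008 and 0.016 m and angle between block80's own z axis and vertical below 0.07 rad and y of block80 in the frame of rack between 0.057 and 0.0665 m and angle between the x axis of block80 and the y axis of rack, either way round below 0.13 rad)) and linear speed of each of tin_tipped, tin_a, tin_b below 0.02 m/s); the robot touches nothing.
It fails at once if a blue tin tips over (more than 20 degrees) or leaves the lane (angle between any of tin_a, tin_b's own z axis and vertical above 0.35 rad or distance of any of tin_a, tin_b from where it was at the start of the episode above 0.06 m).
It fails at once if the cup, glue bottle, tape measure, hammer or offcut is moved more than 30 mm (distance of any of mug, glue, tape, mallet, offcut from where it was at the start of the episode above 0.03 m).
It also fails if it takes over 72 s, if anything falls off the work surface, if the arm or the gripper's body presses on something with over 40 N, if the wrist force passes 120 N, or if a joint passes its speed limit or range.

ROBOT

A 6-joint arm with a two-finger parallel gripper is mounted at the origin on the work surface. World frame = base frame: x ahead of the robot, y to its left, z up, the work surface at z = 0. Lengths are in m, angles in rad, forces in N, time in s.
With the tool pointing down it reaches from about 0.25 to 0.725 m from the base axis. Payload 4 kg.
Tool frame: the origin (TCP) lies on the centre line of the jaws, within the pads' length; the fingertips stand 17 mm ahead of it and the grasp point (between the pads) lies 2 mm behind it; z points along the fingers, y is the line along which they close (so a half turn about z gives the same grasp; the last joint's range is limited). The gripper opens to 85 mm and grips with 20 to 120 N. Pads are 22 mm wide; open, the fingers measure 114 mm over their backs; the gripper's body (76 mm by 85 mm) begins 54 mm behind the grasp point. The pads swing forward as they close: fully open they stand 13 mm farther back than shut.
Start: joints at [1.249, 0.241, 0.005, 1.335, 0, 1.571], TCP at [0.158, 0.474, 0.224] pointing down, gripper open.
Joint ranges: [-2.72, 2.72], [-1.05, 1.87], [-1.09, 1.28], [-1.99, 2.15], [-1.42, 1.44], [-3.14, 3.14]. Speed limits (rad/s): [2.79, 2.79, 3.14, 3.14, 3.14, 3.14].

INTERFACE

Orientations are given as a unit quaternion [x, y, z, w].
In Python, from workcell import get_obs, imaging, order gives the robot as it stands.
- The arm moves only by the tool apply_moves, never from a script. Its argument "targets" is a list that holds one entry, the list of rows, each a list of 5 numbers: the shift along the world's x, y, z in units of 40 mm (1.0 is 40 mm), then the turn about the world's z in degrees, then the gripper command: -1 is shut, 1 is fully open, values between are in proportion. In form: [[[dx, dy, dz, turn, fingers], ...]]. A call has 1 to 8 rows; each row shifts and turns the commanded pose from where the row before left it; what a row does not reach is not made up. A row lasts 1/12 s, in which the tool goes at most 41.7 mm and 7.16 degrees, less where a joint would pass 70% of its speed; a pose out of reach is approached as far as the arm can. A call is refused whole if a number of a shift passes 1 or a number of a turn 7.16, either way. A call with a gripper value outside its range is refused whole. The fingers move at their own pace and stop on an object; the grip force is fixed at half the most. Time passes only in rows, so rows that do not move let the fingers close. It gives the time, the measured TCP pose, the force, the opening and the grip force at its end, in the units of the state.
- get_obs(): the state, without advancing time (a new reading comes with each control period).
- imaging.camera(name): name is "side" or "top" or "wrist"; returns (picture, depth): 400x640x3 uint8, blue, green, red; 400x640 float32, m along the optical axis (not along the pixel's ray), 0 where there is no reading.
- imaging.get_calibration(name): a dict with "camera_matrix" (3x3 intrinsics, pixels), "eye" and "rotation" of the camera in the world; the wrist camera has in their place "hand_eye" (4x4, takes a point from camera to tool coordinates, whose origin is the TCP and whose axes are the flange's). Camera axes: x right, y down, z forward; pixel columns grow to the right and rows downward; lengths in m; the calibration is good to about 2 mm. A picture is of the moment at which its call begins: read the wrist's pose just before it. get_calibration takes no time and is no camera call.
- order.job_done(): hands the job in; it is judged then, once.
The state is a dict: "clock": time; "joint_pos": joint angles; "joint_vel": joint speeds; "tau": joint torques, N m; "eef_pos": TCP position; "tool_rot": TCP orientation; "ft_force": force on the tool from outside, world axes, zero at the start; "ft_torque": the same for the moment, N m; "grip_width": finger opening in m; "grasp_force": force on a finger pad.
Only numpy, scipy, OpenCV 4.12 (cv2) and the standard library are available. Lean on these libraries where they do the work, as an engineer would, in place of code of your own. Each camera call takes 0.05 s, during which the arm holds its last target. There are 200 camera calls.

## Working session

There is one attempt and no reset: what is moved stays moved. The work goes in short steps, Python scripts to look and compute and a tool call to move; the robot and the scene stay as the last step left them, time stands still between calls to the robot, and variables do not carry over. Pictures are saved under pics/ and viewed, at most 10 in all, crops included, and the job is handed in when it is done.

Besides the shell and the picture viewer there is one more tool, called after ">>>" by a JSON object that holds its "api" and its "payload", one argument or row to a line. apply_moves: Moves the arm, as the interface text tells. Its arguments: {"type":"object","properties":{"targets":{"type":"array","items":{"type":"array","items":{"type":"array","items":{"type":"number"}}}}},"required":["targets"]}

```bash
mkdir -p pics
cat > h.py <<'E'
import numpy as np, cv2
from workcell import get_obs, imaging, order
def cam(n):
    p,d=imaging.camera(n); c=imaging.get_calibration(n); return p,d,c
def world(d,c):
    K=np.array(c['camera_matrix']);R=np.array(c['rotation']);e=np.array(c['eye'])
    v,u=np.mgrid[0:d.shape[0],0:d.shape[1]]
    P=np.stack([(u-K[0,2])/K[0,0]*d,(v-K[1,2])/K[1,1]*d,d],-1)
    return P@R.T+e
E
python3 - <<'E'
from h import *
for n in('top','side'):
    p,d,c=cam(n); cv2.imwrite(f'pics/{n}0.png',p); print(n,c); np.savez(f'{n}0.npz',p=p,d=d)
    print((d>0).mean())
E
```

```text
top {'camera_matrix': array([[488.17369065,   0.        , 315.50849914],
       [  0.        , 488.17369065, 196.8464335 ],
       [  0.        ,   0.        ,   1.        ]]), 'eye': array([4.69962310e-01, 7.52339261e-04, 1.29784572e+00]), 'rotation': array([-0.69995173,  0.71313795, -0.02865737,  0.02608818])}
0.99624609375
side {'camera_matrix': array([[427.97133562,   0.        , 312.09324191],
       [  0.        , 427.97133562, 192.64017026],
       [  0.        ,   0.        ,   1.        ]]), 'eye': array([ 0.41915744, -0.68793662,  0.81231081]), 'rotation': array([ 0.92461067, -0.09119876,  0.04020547, -0.36764306])}
0.9959296875
```

View pics/top0.png

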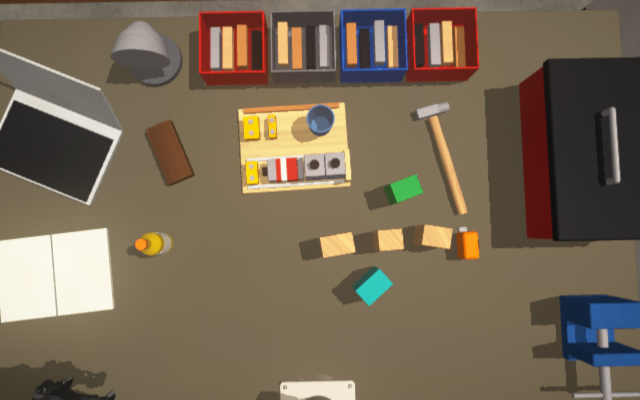

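View pics/side0.png

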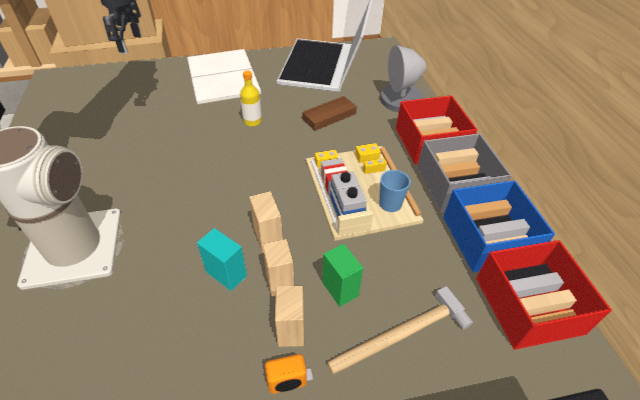

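The top view shows the board at about (295,148). The lane is along its lower edge, with its stop at (252,173), the red tin at (285,170) and the blue tins at (315,165) and (335,165). The spare stops are at (251,127) and (272,127), and the cup is at (320,120). The light wood blocks are at (338,245), (391,240) and (436,237). The look-alikes are green (405,189) and turquoise (374,287).

```bash
cat > h.py <<'E'
import numpy as np, cv2
from scipy.spatial.transform import Rotation as Ro
from workcell import get_obs, imaging, order
def cam(n):
    o=get_obs(); p,d=imaging.camera(n); c=imaging.get_calibration(n)
    K=np.array(c['camera_matrix'])
    if n=='wrist':
        T=np.array(c['hand_eye']);Rt=Ro.from_quat(o['tool_rot']).as_matrix()
        R=Rt@T[:3,:3]; e=Rt@T[:3,3]+np.array(o['eef_pos'])
    else: R=Ro.from_quat(c['rotation']).as_matrix(); e=np.array(c['eye'])
    v,u=np.mgrid[0:d.shape[0],0:d.shape[1]]
    P=np.stack([(u-K[0,2])/K[0,0]*d,(v-K[1,2])/K[1,1]*d,d],-1)@R.T+e
    P[d==0]=np.nan
    return p,d,P
def comps(m,amin=30):
    n,l,s,c=cv2.connectedComponentsWithStats(m.astype(np.uint8))
    return [(l==i,c[i]) for i in range(1,n) if s[i,4]>=amin]
def rect(P,m):
    "min-area rectangle of xy points in mm"
    (cx,cy),(w,h),a=cv2.minAreaRect((P[m][:,:2]*1000).astype(np.float32))
    return [round(float(t),1) for t in (cx,cy,w,h,a)]
E
python3 - <<'E'
from h import *
p,d,P=cam('top'); hsv=cv2.cvtColor(p,cv2.COLOR_BGR2HSV)
z=P[...,2]
v,u=np.mgrid[0:400,0:640]
roi=(u>130)&(u<490)&(v>90)&(v<315)
print('bench z',np.nanmedian(z[300:380,200:270]))
print('tall')
for m,c in comps(roi&(z>.095)): print(c.round(),rect(P,m),np.nanmedian(z[m]).round(4),np.median(hsv[m],axis=0))
print('yellow')
Y=roi&(hsv[...,0]>20)&(hsv[...,0]<32)&(hsv[...,1]>180)&(z>.03)&(z<.055)
for m,c in comps(Y): print(c.round(),rect(P,m),np.nanmedian(z[m]).round(4))
print('board')
B=roi&(u>230)&(u<355)&(v>98)&(v<195)&(z>.007)&(z<.1)
for m,c in comps(B,500): print(c.round(),rect(P,m))
L=roi&(u>230)&(u<355)&(z>.04)&(z<.3)
print('tins')
for m,c in comps(L): print(c.round(),rect(P,m),np.nanpercentile(z[m],[10,50,90]).round(3))
cv2.imwrite('pics/topcrop.png',cv2.resize(p[95:310,230:490],None,fx=3,fy=2.8,interpolation=cv2.INTER_CUBIC))
E
```

```text
bench z 0.0010994272097839541
tall
[327. 108.] [783.4, -37.3, 53.4, 15.4, 51.8] 0.0982 [106.5  49.5 159.5]
[318. 128.] [736.0, -14.5, 61.0, 20.1, 77.6] 0.0983 [106.  87. 167.]
[324. 164.] [644.8, -27.7, 57.4, 100.9, 2.9] 0.1055 [ 11.  26. 201.]
[406. 188.] [580.5, -226.3, 49.9, 70.6, 19.4] 0.1111 [ 64. 160. 188.]
[436. 236.] [461.7, -296.9, 71.5, 50.1, 80.2] 0.1111 [ 19. 122. 245.]
[390. 239.] [456.2, -183.7, 50.0, 60.3, 3.7] 0.1111 [ 19. 119. 247.]
[150. 243.] [457.3, 395.8, 53.8, 49.3, 0.9] 0.1215 [ 23. 220. 212.]
[337. 244.] [446.3, -54.7, 50.2, 79.9, 9.0] 0.1109 [ 19. 119. 247.]
[373. 286.] [342.9, -140.5, 50.7, 80.0, 41.1] 0.1109 [ 87. 193. 203.]
yellow
[272. 126.] [755.5, 106.3, 18.7, 57.5, 89.6] 0.0431
[251. 127.] [753.0, 160.7, 57.2, 39.4, 2.7] 0.0431
[251. 172.] [633.8, 159.8, 55.5, 29.1, 0.9] 0.0428
board
[290. 145.] [703.6, 49.4, 225.7, 292.3, 2.9]
tins
[320. 117.] [761.2, -19.9, 69.8, 70.3, 12.4] [0.051 0.085 0.099]
[251. 126.] [753.8, 160.7, 61.2, 40.2, 3.0] [0.041 0.044 0.047]
[272. 125.] [757.0, 106.1, 59.0, 20.0, 2.9] [0.041 0.044 0.047]
[328. 165.] [644.7, -35.3, 79.9, 117.0, 3.3] [0.071 0.104 0.117]
[284. 169.] [639.3, 79.3, 57.2, 105.7, 3.5] [0.058 0.063 0.066]
[251. 172.] [636.0, 160.1, 60.0, 30.0, 2.6] [0.041 0.043 0.047]
[337. 244.] [446.3, -54.7, 50.3, 80.0, 8.9] [0.108 0.111 0.114]
```

View pics/topcrop.png

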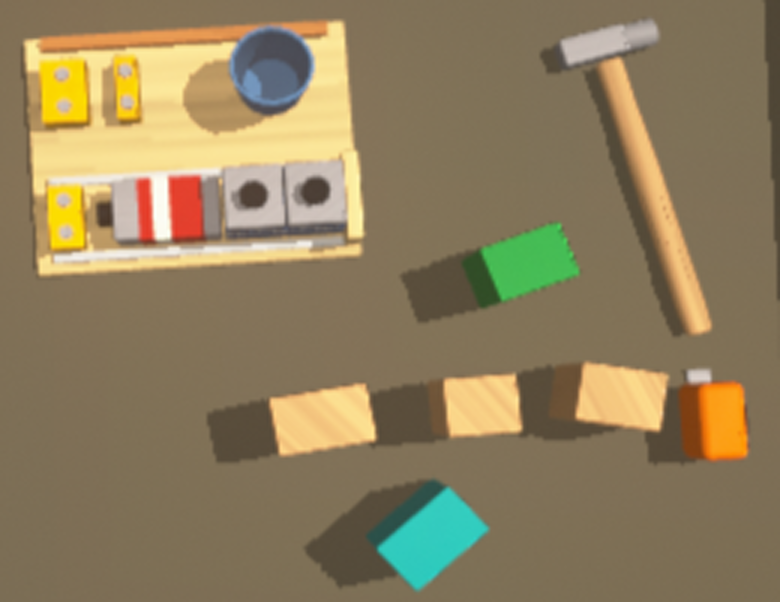

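The lane stop measures 30.0 x 60, and the spares measure 40 and 20. The gap therefore takes block70. Candidates, by top-view pixel:
- (436,236), light wood: 71.5x50, so this is **block70**.
- (390,239), light wood: 60x50, so block60.
- (337,244), light wood: 80x50, so block80.
- (405,189), green: 70x50 look-alike, leave alone.
- (374,287), turquoise: 80x50 look-alike, leave alone.

The enlarged crop confirms this. Next I'll read the tool yaw and the wrist view.

Run:
```python
from h import *
o=get_obs(); print(o['clock'],np.round(o['eef_pos'],4),o['grip_width'])
R=Ro.from_quat(o['tool_rot']).as_matrix(); print(R.round(3)); print(np.round(o['joint_pos'],3))
```

```text
0.15 [0.158  0.4739 0.2233] 0.08555114046153477
[[-0.949  0.316 -0.001]
 [ 0.316  0.949 -0.002]
 [ 0.    -0.002 -1.   ]]
[1.249 0.241 0.004 1.335 0.    1.571]
```

>>> {"api": "apply_moves", "payload": {
  "targets": [
    [[0.75,-0.577,0,-6.87,1],[0.75,-0.577,0,-6.87,1],[0.75,-0.577,0,-6.87,1],[0.75,-0.577,0,-6.87,1],[0.75,-0.577,0,-6.87,1],[0.75,-0.577,0,-6.87,1],[0.75,-0.577,0,-6.87,1],[0.75,-0.577,0,-6.87,1]]
  ]
}}

```text
clock: 0.82
eef_pos: [0.3992, 0.2882, 0.2238]
tool_rot: [0.6, 0.8, -0.0, -0.0]
ft_force: [-0.3, 0.6, 0.5]
grip_width: 0.0853
grasp_force: 0.0
```

>>> {"api": "apply_moves", "payload": {
  "targets": [
    [[0.75,-0.577,0,-6.87,1],[0.75,-0.577,0,-6.87,1],[0.75,-0.577,0,0,1],[0.75,-0.577,0,0,1],[0.75,-0.577,0,0,1],[0.75,-0.577,0,0,1],[0.75,-0.577,0,0,1],[0,0,0,0,1]]
  ]
}}

```text
clock: 1.48
eef_pos: [0.6124, 0.1232, 0.2217]
tool_rot: [0.692, 0.722, -0.001, 0.001]
ft_force: [-0.7, -0.8, -0.6]
grip_width: 0.0854
grasp_force: 0.0
```

```bash
cat >> h.py <<'E'
def st():
    o=get_obs(); R=Ro.from_quat(o['tool_rot']).as_matrix()
    print(o['clock'],np.round(np.array(o['eef_pos'])*1000,1),'yaw',np.degrees(np.arctan2(R[1,1],R[0,1])).round(2),'w',round(o['grip_width']*1000,1),'F',np.round(o['ft_force'],1),o['grasp_force'])
E
python3 - <<'E'
from h import *
st()
p,d,P=cam('wrist'); cv2.imwrite('pics/w1.png',p); hsv=cv2.cvtColor(p,cv2.COLOR_BGR2HSV); z=P[...,2]
red=((hsv[...,0]<8)|(hsv[...,0]>172))&(hsv[...,1]>150)&(z>.05)
for m,c in comps(red,200): print(c.round(),rect(P,m),np.nanmedian(z[m]))
t=(z>.055)&(z<.07)
for m,c in comps(t,400): print('slab',c.round(),rect(P,m),np.nanmedian(z[m]))
E
```

```text
1.4833 [612.4 123.2 221.7] yaw 2.48 w 85.4 F [-0.7 -0.8 -0.6] 0.0
[621. 134.] [885.9, 182.2, 54.6, 189.4, 19.1] 0.06936517454665228
[347. 210.] [639.3, 88.0, 54.5, 10.7, 1.9] 0.06209932050406697
[346. 242.] [640.8, 52.5, 54.4, 27.7, 2.4] 0.062063110535196586
slab [617. 117.] [880.4, 193.3, 152.5, 4.7, 89.8] 0.062092411201946085
slab [347. 226.] [640.4, 68.8, 57.0, 97.1, 2.2] 0.06195861835639482
slab [577. 256.] [884.6, 40.2, 153.2, 53.0, 68.3] 0.062483302612735325
slab [630. 238.] [933.5, 71.8, 25.3, 24.8, 0.4] 0.06395991267816314
slab [614. 323.] [952.2, -35.4, 26.5, 63.1, 89.6] 0.06367769752061192
slab [612. 340.] [957.4, -58.5, 3.7, 73.4, 90.0] 0.062498912672375395
```

View pics/w1.png

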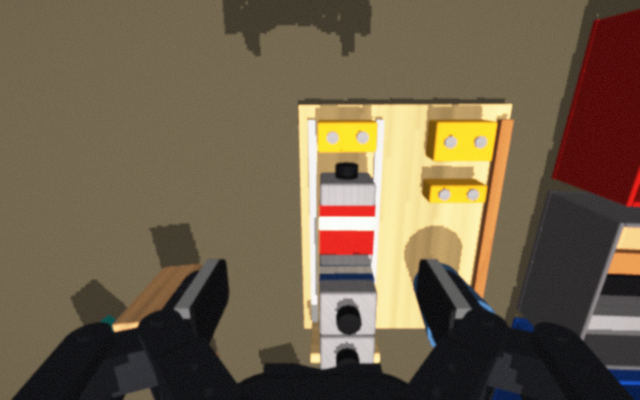

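The wrist view shows the red tin lying in the lane between (346,170) and (346,262), with its cap at (347,171), clear of the stop at (346,137). The nearest blue cap is at (347,318). Next I descend to the cap end of the body.

>>> {"api": "apply_moves", "payload": {
  "targets": [
    [[0.35,-0.25,0,0.4,1],[0.35,-0.25,0,0,1],[0,0,-0.7,0,1],[0,0,-0.7,0,1],[0,0,-0.7,0,1],[0,0,-0.7,0,1],[0,0,0,0,1],[0,0,0,0,1]]
  ]
}}

```text
clock: 2.2
eef_pos: [0.6339, 0.1086, 0.1104]
tool_rot: [0.686, 0.727, -0.002, -0.002]
ft_force: [0.6, -0.1, 0.8]
grip_width: 0.0853
grasp_force: 0.0
```

Run:
```python
from h import *
st()
p,d,P=cam('wrist'); z=P[...,2]
for m,c in comps((z>.052)&(z<.07),400): print('slab',c.round(),rect(P,m),np.nanmedian(z[m]))
for m,c in comps((z>.035)&(z<.05)&(abs(P[...,1]-.16)<.04)&(abs(P[...,0]-.64)<.05),200): print('stop',rect(P,m))
```

```text
2.2 [633.9 108.6 110.4] yaw 3.32 w 85.3 F [ 0.6 -0.1  0.8] 0.0
slab [328. 268.] [640.4, 68.4, 57.0, 97.8, 2.0] 0.062003375377345654
slab [632. 370.] [880.7, 2.9, 4.0, 51.4, 0.1] 0.05830555252042337
stop [636.3, 158.7, 60.1, 30.3, 2.7]
stop [638.1, 125.3, 23.5, 11.4, 2.4]
```

>>> {"api": "apply_moves", "payload": {
  "targets": [
    [[0.12,-0.1,-0.6,0,1],[0,0,-0.6,0,1],[0,0,-0.53,0,1],[0,0,0,0,1],[0,0,0,0,-1],[0,0,0,0,-1],[0,0,0,0,-1],[0,0,0,0,-1]]
  ]
}}

```text
clock: 2.92
eef_pos: [0.6422, 0.1045, 0.0465]
tool_rot: [0.687, 0.727, 0.002, 0.001]
ft_force: [-3.9, 0.6, 5.4]
grip_width: 0.0535
grasp_force: 61.7
```

>>> {"api": "apply_moves", "payload": {
  "targets": [
    [[0,0,0,0,-1],[0,0,0,0,-1],[0,0,0,0,-1],[0,0,0,0,-1]]
  ]
}}

```text
clock: 3.25
eef_pos: [0.6422, 0.1045, 0.0465]
tool_rot: [0.687, 0.727, 0.002, 0.001]
ft_force: [-3.1, 0.3, 5.8]
grip_width: 0.0536
grasp_force: 61.7
```

>>> {"api": "apply_moves", "payload": {
  "targets": [
    [[0,0.1,0.15,0,-1],[0,0.05,0.2,0,-1],[0,0,0.35,0,-1],[0,0,0.35,0,-1],[0,0,0.35,0,-1],[0,0,0.35,0,-1],[0,0,0.35,0,-1],[0,0,0,0,-1]]
  ]
}}

```text
clock: 3.92
eef_pos: [0.6434, 0.1109, 0.1313]
tool_rot: [0.687, 0.727, 0.003, 0.002]
ft_force: [1.2, -0.3, -2.7]
grip_width: 0.0537
grasp_force: 63.5
```

Run:
```python
from h import *
st()
p,d,P=cam('side'); cv2.imwrite('pics/s1.png',cv2.resize(p[100:280,240:480],None,fx=3,fy=3))
```

```text
3.9167 [643.4 110.9 131.3] yaw 3.29 w 53.7 F [ 1.2 -0.3 -2.7] 63.506710346773616
```

View pics/s1.png

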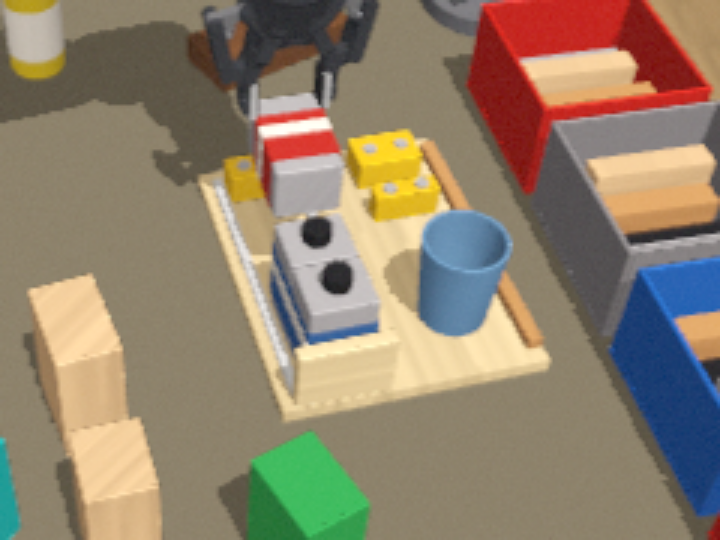

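The tin hangs from the fingers, foot drooping part-way (crop (305,150)), and the blue tins are untouched. I'll measure the tilt from the banded face.

```bash
cat >> h.py <<'E'
def tilt():
    p,d,P=cam('side'); hsv=cv2.cvtColor(p,cv2.COLOR_BGR2HSV)
    m=((hsv[...,0]<8)|(hsv[...,0]>172))&(hsv[...,1]>140)&(abs(P[...,0]-.64)<.06)&(abs(P[...,1]-.08)<.1)&(P[...,2]>.01)
    m=cv2.erode(m.astype(np.uint8),np.ones((2,2)))>0
    if m.sum()<20: print('few',m.sum()); return
    Q=P[m]; c=np.median(Q,0); Q=Q[np.linalg.norm(Q-c,axis=1)<.06]
    n=np.linalg.svd(Q-Q.mean(0))[2][2]
    print('red n',m.sum(),'c',(c*1000).round(1),'normal',n.round(3),'tilt from up',np.degrees(np.arccos(abs(n[2]))).round(1))
E
python3 - <<'E'
from h import *
tilt()
E
```

```text
red n 185 c [640.6  59.5 143.9] normal [ 0.181  0.029 -0.983] tilt from up 10.5
```

>>> {"api": "apply_moves", "payload": {
  "targets": [
    [[0,0,0,0,0.24],[0,0,0,0,0.24]]
  ]
}}

```text
clock: 4.18
eef_pos: [0.64, 0.1101, 0.1254]
tool_rot: [0.687, 0.727, -0.001, -0.001]
ft_force: [0.1, 0.0, -4.5]
grip_width: 0.0535
grasp_force: 63.5
```

>>> {"api": "apply_moves", "payload": {
  "targets": [
    [[0,0,0,0,0.27],[0,0,0,0,0.27]]
  ]
}}

```text
clock: 4.35
eef_pos: [0.6404, 0.1101, 0.1257]
tool_rot: [0.687, 0.727, -0.001, -0.001]
ft_force: [-0.3, 0.9, -3.2]
grip_width: 0.0544
grasp_force: 42.5
```

Run:
```python
from h import *
st(); tilt()
```

```text
4.35 [640.4 110.1 125.7] yaw 3.26 w 54.4 F [-0.3  0.9 -3.2] 42.472999561869074
red n 178 c [638.5  58.7 140.2] normal [-0.149 -0.057  0.987] tilt from up 9.2
```

>>> {"api": "apply_moves", "payload": {
  "targets": [
    [[0,0,0,0,0.285],[0,0,0,0,0.285]]
  ]
}}

```text
clock: 4.57
eef_pos: [0.6409, 0.1101, 0.1266]
tool_rot: [0.687, 0.727, -0.0, -0.0]
ft_force: [-1.2, -0.1, -3.6]
grip_width: 0.0551
grasp_force: 28.6
```

>>> {"api": "apply_moves", "payload": {
  "targets": [
    [[0,0,0,0,0.295],[0,0,0,0,0.295]]
  ]
}}

```text
clock: 4.73
eef_pos: [0.641, 0.1101, 0.1268]
tool_rot: [0.687, 0.727, 0.0, 0.0]
ft_force: [0.9, 0.1, -3.6]
grip_width: 0.0556
grasp_force: 14.9
```

Run:
```python
from h import *
st(); tilt()
```

```text
4.7333 [641.  110.1 126.8] yaw 3.26 w 55.6 F [ 0.9  0.1 -3.6] 14.937440603971481
red n 237 c [639.5  61.8 130.4] normal [-0.132 -0.257  0.958] tilt from up 16.8
```

>>> {"api": "apply_moves", "payload": {
  "targets": [
    [[0,0,0,0,0.295],[0,0,0,0,0.298],[0,0,0,0,0.298],[0,0,0,0,0.298],[0,0,0,0,0.298]]
  ]
}}

```text
clock: 5.2
eef_pos: [0.641, 0.1103, 0.1268]
tool_rot: [0.687, 0.727, 0.0, -0.0]
ft_force: [-1.0, 0.6, -4.2]
grip_width: 0.0555
grasp_force: 6.7
```

Run:
```python
from h import *
st(); tilt()
```

```text
5.2 [641.  110.3 126.8] yaw 3.27 w 55.5 F [-1.   0.6 -4.2] 6.65383905172348
red n 259 c [637.3  94.5  88.6] normal [ 0.097  0.929 -0.358] tilt from up 69.1
```

>>> {"api": "apply_moves", "payload": {
  "targets": [
    [[0,0,0,0,0.298],[0,0,0,0,0.298],[0,0,0,0,0.298]]
  ]
}}

```text
clock: 5.5
eef_pos: [0.641, 0.1102, 0.1268]
tool_rot: [0.687, 0.727, 0.0, -0.0]
ft_force: [0.1, 0.4, -2.6]
grip_width: 0.0555
grasp_force: 6.4
```

Run:
```python
from h import *
st(); tilt()
```

```text
5.5 [641.  110.2 126.8] yaw 3.26 w 55.5 F [ 0.1  0.4 -2.6] 6.357668191194534
red n 271 c [637.8  91.6  90.4] normal [ 0.117  0.895 -0.43 ] tilt from up 64.5
```

>>> {"api": "apply_moves", "payload": {
  "targets": [
    [[0,-0.25,-0.1,0,0.297],[0,-0.2,-0.1,0,0.297],[0,0,0,0,0.297],[0,0,0,0,0.297]]
  ]
}}

```text
clock: 5.88
eef_pos: [0.6404, 0.0907, 0.118]
tool_rot: [0.687, 0.726, -0.001, -0.0]
ft_force: [-0.1, -0.4, -3.6]
grip_width: 0.0554
grasp_force: 6.4
```

Run:
```python
from h import *
st(); tilt()
p,d,P=cam('wrist'); hsv=cv2.cvtColor(p,cv2.COLOR_BGR2HSV); z=P[...,2]
cv2.imwrite('pics/w2.png',p)
for m,c in comps((hsv[...,0]>20)&(hsv[...,0]<32)&(hsv[...,1]>180)&(z>.03)&(z<.055),100): print('stop',rect(P,m))
red=((hsv[...,0]<8)|(hsv[...,0]>172))&(hsv[...,1]>140)&(P[...,0]<.7)&(z>.04)
for m,c in comps(red,60): print(c,rect(P,m))
```

```text
5.8833 [640.4  90.7 118. ] yaw 3.16 w 55.4 F [-0.1 -0.4 -3.6] 6.366802230477333
red n 294 c [636.4  65.   85.7] normal [ 0.177  0.805 -0.566] tilt from up 55.6
stop [754.2, 159.3, 59.8, 38.8, 1.9]
stop [756.6, 104.6, 59.1, 18.6, 2.8]
```

View pics/w2.png

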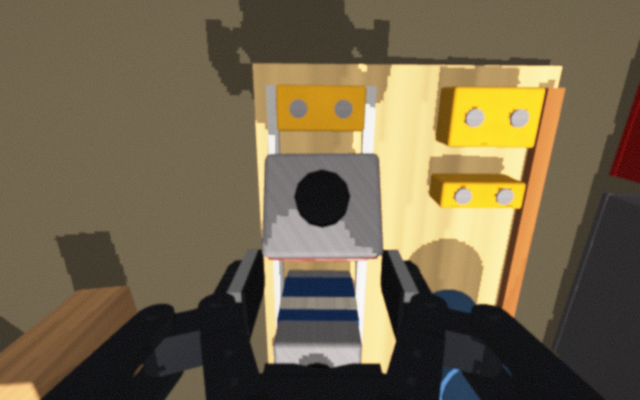

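The wrist view shows the tin hanging nearly upright: cap at (322,198), top face from (268,155) to (380,255), rails at columns 273 and 369. I'll fit the top face plane and the lane centre.

```bash
cat >> h.py <<'E'
ORG=np.array([.6413,.0499]); A=np.radians(2.9)
def rack(P): 
    q=P[...,:2]-ORG; return np.stack([q[...,0]*np.cos(A)+q[...,1]*np.sin(A),-q[...,0]*np.sin(A)+q[...,1]*np.cos(A)],-1)
def tintop(zmin=.085,ylo=0.02):
    p,d,P=cam('wrist'); o=get_obs(); hsv=cv2.cvtColor(p,cv2.COLOR_BGR2HSV); z=P[...,2]; r=rack(P)*1000
    m=(z>zmin)&(abs(P[...,0]-.64)<.05)&(P[...,1]>ylo)&(P[...,1]<.15)
    m[:,:230]=0; m[:,410:]=0; m[262:]=0
    cap=m&(hsv[...,2]<60); body=m&(hsv[...,2]>90)&(hsv[...,1]<80)
    mm=max(comps(body,200),key=lambda t:t[0].sum())[0]; Q=P[mm]; c=Q.mean(0); n=np.linalg.svd(Q-c,full_matrices=False)[2][2]; n*=np.sign(n[2])
    print('body z range',np.percentile(Q[:,2],[2,50,98]).round(4),'n',n.round(3),'tilt',np.degrees(np.arccos(n[2])).round(1),'world rect',rect(P,mm))
    print('rack rect',cv2.minAreaRect(r[mm].astype(np.float32)))
    cc=max(comps(cap,50),key=lambda t:t[0].sum())[0]; print('cap rack',rect(np.dstack([r/1000,z]),cc),np.median(z[cc]))
    S=(hsv[...,0]>20)&(hsv[...,0]<32)&(hsv[...,1]>150)&(z>.036)&(z<.05)&(abs(P[...,0]-.64)<.05)
    for k,_ in comps(S,100): print('stop rack',rect(np.dstack([r/1000,z]),k))
E
python3 - <<'E'
from h import *
tintop()
E
```

```text
body z range [0.1152 0.1275 0.1359] n [-0.028  0.433  0.901] tilt 25.7 world rect [639.3, 120.4, 55.4, 45.7, 3.6]
rack rect ((1.5307292938232422, 70.49923706054688), (55.40308380126953, 45.673240661621094), 0.739202618598938)
cap rack [1.8, 77.6, 21.9, 21.9, 40.8] 0.13858139507899908
```

>>> {"api": "apply_moves", "payload": {
  "targets": [
    [[-0.03,0.25,-0.15,0,0.297],[0,0,-0.15,0,0.297],[0,0,-0.15,0,0.297],[0,0,0,0,0.297],[0,0,0,0,0.297]]
  ]
}}

```text
clock: 6.45
eef_pos: [0.639, 0.1024, 0.0998]
tool_rot: [0.686, 0.727, -0.001, -0.001]
ft_force: [-0.4, -0.1, -2.7]
grip_width: 0.0556
grasp_force: 5.6
```

>>> {"api": "apply_moves", "payload": {
  "targets": [
    [[0,0,-0.05,0,0.297],[0,0,-0.05,0,0.297],[0,0,0,0,0.297]]
  ]
}}

```text
clock: 6.7
eef_pos: [0.6406, 0.1023, 0.0981]
tool_rot: [0.687, 0.727, 0.001, 0.001]
ft_force: [-1.1, -0.1, 0.8]
grip_width: 0.0553
grasp_force: 6.1
```

Run:
```python
from h import *
st(); tintop(.07)
```

```text
6.7 [640.6 102.3  98.1] yaw 3.26 w 55.3 F [-1.1 -0.1  0.8] 6.062251254916191
body z range [0.0902 0.1059 0.115 ] n [-0.033  0.505  0.863] tilt 30.4 world rect [639.3, 124.5, 56.3, 52.2, 2.8]
rack rect ((1.8007831573486328, 74.58706665039062), (52.152042388916016, 56.26801681518555), 89.91357421875)
cap rack [2.3, 85.5, 22.7, 25.3, 11.6] 0.11452389217612065
```

>>> {"api": "apply_moves", "payload": {
  "targets": [
    [[-0.02,-0.15,0,0,0.297],[0,-0.15,0,0,0.297],[0,-0.15,0,0,0.297],[0,-0.15,0,0,0.297],[0,-0.15,0,0,0.297],[0,0,0,0,0.297]]
  ]
}}

```text
clock: 7.25
eef_pos: [0.6381, 0.0701, 0.096]
tool_rot: [0.687, 0.726, -0.001, -0.0]
ft_force: [0.8, 0.3, 1.4]
grip_width: 0.0555
grasp_force: 5.7
```

Run:
```python
from h import *
st(); tintop(.07)
```

```text
7.25 [638.1  70.1  96. ] yaw 3.14 w 55.5 F [0.8 0.3 1.4] 5.659505277872086
body z range [0.1    0.1067 0.1134] n [-0.026  0.261  0.965] tilt 15.2 world rect [636.7, 99.9, 55.6, 49.0, 3.1]
rack rect ((-2.0727672576904297, 50.18770980834961), (55.58089828491211, 49.028114318847656), 0.20699012279510498)
cap rack [-2.2, 55.0, 21.6, 22.4, 74.9] 0.12057625258707544
stop rack [23.1, 116.3, 13.9, 13.2, 89.0]
```

>>> {"api": "apply_moves", "payload": {
  "targets": [
    [[0.03,-0.1,-0.05,0,0.297],[0,-0.1,-0.05,0,0.297],[0,-0.1,-0.05,0,0.297],[0,-0.05,-0.05,0,0.297],[0,0,0,0,0.297]]
  ]
}}

```text
clock: 7.72
eef_pos: [0.6404, 0.0562, 0.0899]
tool_rot: [0.687, 0.727, -0.001, 0.001]
ft_force: [-2.1, -3.3, 6.8]
grip_width: 0.0558
grasp_force: 7.7
```

Run:
```python
from h import *
st(); tintop(.07)
```

```text
7.7167 [640.4  56.2  89.9] yaw 3.19 w 55.8 F [-2.1 -3.3  6.8] 7.73371160030365
body z range [0.1018 0.1054 0.109 ] n [-0.001  0.124  0.992] tilt 7.1 world rect [639.2, 86.0, 56.0, 50.6, 3.4]
rack rect ((-0.2883262634277344, 36.126461029052734), (55.983726501464844, 50.623077392578125), 0.5199992060661316)
cap rack [-0.4, 38.8, 22.6, 22.6, 76.1] 0.11977827476084527
stop rack [1.4, 111.5, 20.8, 24.4, 59.3]
stop rack [19.3, 109.3, 21.8, 28.0, 0.2]
```

>>> {"api": "apply_moves", "payload": {
  "targets": [
    [[0,-0.1,-0.05,0,0.297],[0,-0.05,-0.03,0,0.297],[0,0,0,0,0.3],[0,0,0,0,0.305],[0,0,0,0,0.32],[0,0,0,0,0.4],[0,0,0,0,0.7],[0,0,0,0,1]]
  ]
}}

```text
clock: 8.43
eef_pos: [0.6397, 0.0524, 0.0849]
tool_rot: [0.687, 0.727, -0.0, -0.001]
ft_force: [0.5, 0.5, -0.6]
grip_width: 0.0811
grasp_force: 0.0
```

>>> {"api": "apply_moves", "payload": {
  "targets": [
    [[0,0,0,0,1],[0,0,0,0,1],[0,0,0,0,1]]
  ]
}}

```text
clock: 8.68
eef_pos: [0.6401, 0.0523, 0.0854]
tool_rot: [0.687, 0.727, -0.0, -0.0]
ft_force: [-0.0, 0.7, 0.5]
grip_width: 0.0855
grasp_force: 0.0
```

Run:
```python
from h import *
st(); tintop(.07)
```

```text
8.6833 [640.1  52.3  85.4] yaw 3.28 w 85.5 F [-0.   0.7  0.5] 0.0
body z range [0.1021 0.1038 0.1052] n [-0.002  0.014  1.   ] tilt 0.8 world rect [639.2, 78.7, 56.5, 44.6, 3.7]
rack rect ((-0.6530437469482422, 28.884424209594727), (56.49501037597656, 44.585201263427734), 0.7688363790512085)
cap rack [-0.7, 26.8, 22.6, 23.0, 13.4] 0.11778664876156733
stop rack [22.5, 108.6, 29.4, 14.8, 89.5]
```

>>> {"api": "apply_moves", "payload": {
  "targets": [
    [[0,0.3,0,0,1],[0,0.3,-0.15,0,1],[0,0,-0.15,0,1],[0,0,0,0,1],[0,0,0,0,0.2],[0,0,0,0,0.2],[0,0,0,0,0.2],[0,0,0,0,0.2]]
  ]
}}

```text
clock: 9.4
eef_pos: [0.6402, 0.0759, 0.0739]
tool_rot: [0.687, 0.727, 0.0, 0.0]
ft_force: [-1.1, 1.1, 1.2]
grip_width: 0.0547
grasp_force: 65.1
```

Run:
```python
from h import *
st(); tintop(.07)
```

```text
9.4 [640.2  75.9  73.9] yaw 3.24 w 54.7 F [-1.1  1.1  1.2] 65.10433673858643
body z range [0.0945 0.1039 0.1053] n [ 0.014 -0.145  0.989] tilt 8.4 world rect [639.5, 93.1, 68.1, 16.2, 3.4]
rack rect ((0.3388099670410156, 43.24873733520508), (68.08306884765625, 16.18212127685547), 0.5465105175971985)Traceback (most recent call last):
  File "<stdin>", line 2, in <module>
  File "h.py", line 44, in tintop
    cc=max(comps(cap,50),key=lambda t:t[0].sum())[0]; print('cap rack',rect(np.dstack([r/1000,z]),cc),np.median(z[cc]))
       ~~~^^^^^^^^^^^^^^^^^^^^^^^^^^^^^^^^^^^^^^^
ValueError: max() iterable argument is empty
```

>>> {"api": "apply_moves", "payload": {
  "targets": [
    [[0.01,-0.15,0,0,0.2],[0.01,-0.15,0,0,0.2],[0.01,-0.15,0,0,0.2],[0.01,-0.15,0,0,0.2],[0,-0.05,0,0,0.2],[0,0,0,0,0.2]]
  ]
}}

```text
clock: 9.95
eef_pos: [0.6422, 0.0489, 0.0739]
tool_rot: [0.687, 0.726, 0.0, 0.001]
ft_force: [-0.5, -0.6, 2.0]
grip_width: 0.055
grasp_force: 65.2
```

>>> {"api": "apply_moves", "payload": {
  "targets": [
    [[0,-0.06,0,0,0.2],[0,0,0,0,0.2]]
  ]
}}

```text
clock: 10.12
eef_pos: [0.6421, 0.0473, 0.0739]
tool_rot: [0.687, 0.727, 0.0, 0.0]
ft_force: [0.7, 1.5, 1.4]
grip_width: 0.0549
grasp_force: 65.3
```

>>> {"api": "apply_moves", "payload": {
  "targets": [
    [[0,-0.04,0,0,0.2],[0,0,0,0,0.2]]
  ]
}}

```text
clock: 10.28
eef_pos: [0.6421, 0.0463, 0.0739]
tool_rot: [0.687, 0.727, 0.0, 0.0]
ft_force: [0.5, 2.3, 3.6]
grip_width: 0.055
grasp_force: 65.4
```

>>> {"api": "apply_moves", "payload": {
  "targets": [
    [[0,-0.04,0,0,0.2],[0,0,0,0,0.2]]
  ]
}}

```text
clock: 10.45
eef_pos: [0.642, 0.0453, 0.0739]
tool_rot: [0.686, 0.727, 0.001, -0.0]
ft_force: [-0.7, 4.4, 3.8]
grip_width: 0.0549
grasp_force: 65.6
```

>>> {"api": "apply_moves", "payload": {
  "targets": [
    [[0,-0.03,0,0,0.2],[0,0,0,0,0.2]]
  ]
}}

```text
clock: 10.62
eef_pos: [0.6419, 0.0445, 0.074]
tool_rot: [0.686, 0.727, 0.001, -0.0]
ft_force: [0.0, 6.2, 3.2]
grip_width: 0.0553
grasp_force: 65.5
```

>>> {"api": "apply_moves", "payload": {
  "targets": [
    [[0,0,0,0,0.4],[0,0,0,0,1],[0,0,0,0,1],[0,0,0,0,1],[0,0,0.5,0,1],[0,0,1,0,1],[0,0,1,0,1],[0,0,1,0,1]]
  ]
}}

```text
clock: 11.28
eef_pos: [0.6409, 0.0427, 0.2143]
tool_rot: [0.687, 0.727, -0.001, -0.001]
ft_force: [1.9, -0.3, -1.0]
grip_width: 0.0851
grasp_force: 0.0
```

>>> {"api": "apply_moves", "payload": {
  "targets": [
    [[-0.45,-0.85,0.2,-3,1],[-0.45,-0.85,0,-3,1],[-0.45,-0.85,0,-3,1],[-0.45,-0.85,0,-3,1],[-0.45,-0.85,0,-1,1],[-0.45,-0.85,0,0,1],[-0.45,-0.85,0,0,1],[-0.45,-0.85,0,0,1]]
  ]
}}

```text
clock: 11.95
eef_pos: [0.4962, -0.2304, 0.2216]
tool_rot: [0.765, 0.644, -0.0, 0.0]
ft_force: [-0.1, -1.8, 0.1]
grip_width: 0.0853
grasp_force: 0.0
```

Run:
```python
from h import *
st()
p,d,P=cam('top'); hsv=cv2.cvtColor(p,cv2.COLOR_BGR2HSV); z=P[...,2]; r=rack(P); Q=np.dstack([r,z])
near=(abs(r[...,0])<.05)&(r[...,1]>-.14)&(r[...,1]<.05)
for m,c in comps(near&(z>.095)&(z<.108),20): print('tins',rect(Q,m))
for m,c in comps(near&(z>.107)&(hsv[...,2]<70),8): print('cap',c.round(),rect(Q,m),np.median(Q[m],0))
w,dd,W=cam('wrist'); zz=W[...,2]
for m,c in comps((zz>.1)&(zz<.12),300): print('w block',c.round(),rect(W,m),np.median(zz[m]))
```

```text
11.95 [ 496.2 -230.4  221.6] yaw -9.75 w 85.3 F [-0.1 -1.8  0.1] 0.0
tins [-0.9, -53.5, 150.5, 56.4, 89.8]
cap [335. 163.] [-3.4, -103.3, 14.9, 16.0, 84.4] [-0.00351201 -0.10304389  0.11884464]
w block [220.   9.] [450.0, -94.9, 14.9, 51.7, 81.2] 0.109427014901197
w block [110. 103.] [343.3, -141.9, 50.4, 80.2, 41.0] 0.10967850080894215
w block [265. 134.] [456.0, -185.5, 50.4, 60.2, 3.6] 0.10976931267100692
w block [425. 158.] [580.5, -228.0, 50.3, 70.4, 19.6] 0.10974302706592687
w block [300. 256.] [461.4, -297.6, 70.0, 49.5, 80.0] 0.10963223234202937
```

>>> {"api": "apply_moves", "payload": {
  "targets": [
    [[-0.44,-0.84,0,-0.2,1],[-0.43,-0.84,0,0,1],[0,0,-0.6,0,1],[0,0,-0.6,0,1],[0,0,-0.6,0,1],[0,0,-0.6,0,1],[0,0,0,0,1],[0,0,0,0,1]]
  ]
}}

```text
clock: 12.72
eef_pos: [0.462, -0.2949, 0.1245]
tool_rot: [0.766, 0.643, -0.001, -0.002]
ft_force: [0.6, -0.5, 0.4]
grip_width: 0.0855
grasp_force: 0.0
```

Run:
```python
from h import *
st()
w,dd,W=cam('wrist'); zz=W[...,2]
for m,c in comps((zz>.1)&(zz<.12),300): print('w block',c.round(),rect(W,m),np.median(zz[m]))
cv2.imwrite('pics/w3.png',w)
```

```text
12.7167 [ 462.  -294.9  124.5] yaw -9.92 w 85.5 F [ 0.6 -0.5  0.4] 0.0
w block [48. 29.] [357.1, -163.5, 43.4, 31.8, 40.6] 0.10957177829494026
w block [270.  46.] [456.3, -192.6, 50.3, 46.2, 3.3] 0.10984668395243286
w block [539.  73.] [580.3, -228.3, 51.5, 70.0, 19.6] 0.10982526222047409
w block [321. 239.] [461.5, -298.4, 70.8, 50.2, 80.1] 0.10973062461596683
```

View pics/w3.png

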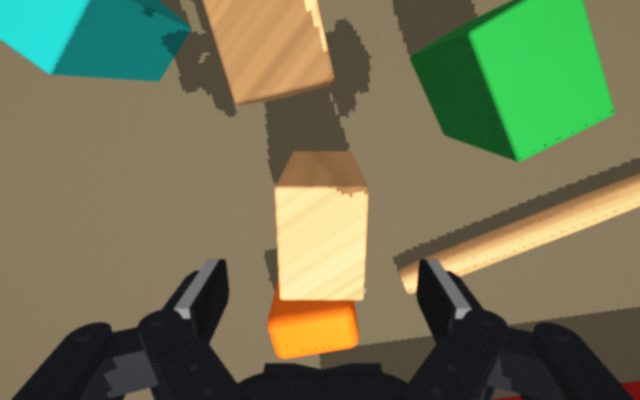

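The wrist view shows block70 (light wood, 70.8x50.2) centred at (321,239) between the open fingers. The tape is behind it at (313,325) and the hammer handle is at (410,280), clear of the right finger at that height. I'll lower and grip.

>>> {"api": "apply_moves", "payload": {
  "targets": [
    [[0,-0.08,-0.5,0,1],[0,0,-0.45,0,1],[0,0,0,0,1],[0,0,0,0,-1],[0,0,0,0,-1],[0,0,0,0,-1],[0,0,0,0,-1],[0,0,0,0,-1]]
  ]
}}

```text
clock: 13.43
eef_pos: [0.4641, -0.2998, 0.0901]
tool_rot: [0.766, 0.643, 0.0, 0.002]
ft_force: [-1.6, -0.4, 5.4]
grip_width: 0.0485
grasp_force: 62.7
```

>>> {"api": "apply_moves", "payload": {
  "targets": [
    [[0,0,0,0,-1],[0,0,0,0,-1],[0,0,0.3,0,-1],[0,0,0.6,0,-1],[0,0,0.9,0,-1],[0,0,0.9,0,-1],[0,0,0.9,0,-1],[0,0,0.3,0,-1]]
  ]
}}

```text
clock: 14.1
eef_pos: [0.465, -0.3003, 0.2505]
tool_rot: [0.766, 0.643, 0.002, 0.005]
ft_force: [1.8, -1.1, -1.5]
grip_width: 0.0487
grasp_force: 62.6
```

Run:
```python
from h import *
st()
w,dd,W=cam('wrist'); zz=W[...,2]; e=np.array(get_obs()['eef_pos'])
for m,c in comps((zz>e[2]+.005)&(zz<e[2]+.045)&(abs(W[...,0]-e[0])<.06),300): print('w block',c.round(),rect(W,m),np.percentile(zz[m],[5,50,95]))
```

```text
14.1 [ 465.  -300.3  250.5] yaw -9.94 w 48.7 F [ 1.8 -1.1 -1.5] 62.623540819622576
w block [322. 264.] [465.6, -299.5, 70.8, 75.8, 79.9] [0.26786558 0.27107506 0.28832983]
```

>>> {"api": "apply_moves", "payload": {
  "targets": [
    [[0.394,0.9,0,3.2,-1],[0.394,0.9,0,3.2,-1],[0.394,0.9,0,3.2,-1],[0.394,0.9,0,3.2,-1],[0.394,0.9,0,0,-1],[0.394,0.9,0,0,-1],[0.394,0.9,0,0,-1],[0.394,0.9,0,0,-1]]
  ]
}}

```text
clock: 14.82
eef_pos: [0.5889, -0.0091, 0.2427]
tool_rot: [0.689, 0.725, -0.001, -0.001]
ft_force: [0.6, -0.0, -2.2]
grip_width: 0.0484
grasp_force: 62.5
```

>>> {"api": "apply_moves", "payload": {
  "targets": [
    [[0.394,0.9,0,0,-1],[0.394,0.9,0,0,-1],[0.394,0.9,0,0,-1],[0,0.2,0,0,-1],[0,0,0,0,-1],[0,0,-0.5,0,-1],[0,0,0,0,-1],[0,0,0,0,-1]]
  ]
}}

```text
clock: 15.48
eef_pos: [0.6347, 0.1034, 0.222]
tool_rot: [0.69, 0.724, -0.002, -0.001]
ft_force: [-0.4, -0.4, -0.9]
grip_width: 0.0481
grasp_force: 62.8
```

```bash
cat >> h.py <<'E'
def blk():
    st(); w,dd,W=cam('wrist'); zz=W[...,2]; e=np.array(get_obs()['eef_pos']); r=rack(W); Q=np.dstack([r,zz]); hsv=cv2.cvtColor(w,cv2.COLOR_BGR2HSV)
    print('tcp rack',rack(e)*1000)
    for m,c in comps((zz>e[2]+.012)&(zz<e[2]+.028)&(abs(W[...,0]-e[0])<.06)&(hsv[...,1]>60),300): print('block',c.round(),rect(Q,m),np.percentile(zz[m],[5,50,95]))
    S=(hsv[...,0]>15)&(hsv[...,0]<35)&(hsv[...,1]>170)&(zz>.034)&(zz<.05)&(abs(r[...,0])<.05)
    for k,_ in comps(S,80): print('stop',rect(Q,k))
    G=(zz>.085)&(zz<.125)&(abs(r[...,0])<.05)&(r[...,1]<.06)
    for k,_ in comps(G,80): print('tin',rect(Q,k), 'max y',np.percentile(r[k][:,1],99)*1000)
    return w
E
python3 - <<'E'
from h import *
cv2.imwrite('pics/w4.png',blk())
p,d,P=cam('side'); cv2.imwrite('pics/s2.png',cv2.resize(p[60:260,240:480],None,fx=3,fy=3))
E
```

```text
15.4833 [634.7 103.4 222. ] yaw 2.78 w 48.1 F [-0.4 -0.4 -0.9] 62.84479925874621
tcp rack [-3.11635356 53.78707816]
block [322. 263.] [-1.9, 54.4, 70.8, 54.4, 89.6] [0.24073026 0.24238847 0.24378194]
stop [0.0, 109.5, 28.8, 57.5, 89.9]
tin [-0.9, -110.8, 36.6, 56.2, 89.6] max y -93.21107271219826
```

View pics/w4.png

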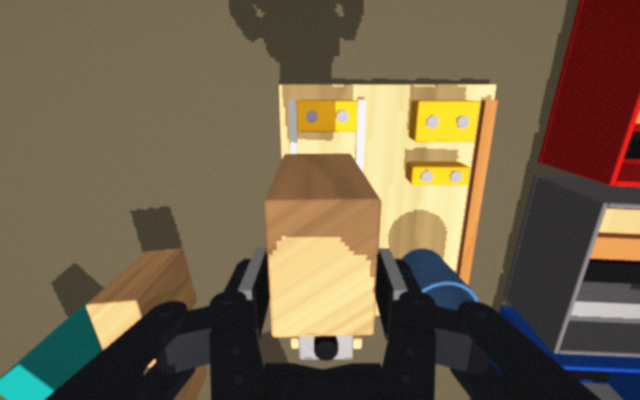

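The wrist view shows the block above the gap, held square. Its top edge is at (320,200) and the lane stop is at (327,116). I'll shift it 3.6 mm toward the stop and lower it.

>>> {"api": "apply_moves", "payload": {
  "targets": [
    [[0.05,0.09,0,0,-1],[0,0,-0.3,0,-1],[0,0,-0.3,0,-1],[0,0,0,0,-1],[0,0,0,0,-1]]
  ]
}}

```text
clock: 16.0
eef_pos: [0.6381, 0.1083, 0.1997]
tool_rot: [0.689, 0.724, -0.0, -0.0]
ft_force: [0.1, -0.6, -1.8]
grip_width: 0.0481
grasp_force: 62.9
```

Run:
```python
from h import *
blk()
p,d,P=cam('top'); z=P[...,2]; r=rack(P); Q=np.dstack([r,z]); hsv=cv2.cvtColor(p,cv2.COLOR_BGR2HSV)
Y=(hsv[...,0]>20)&(hsv[...,0]<32)&(hsv[...,1]>150)&(z>.03)&(z<.055)&(abs(r[...,0])<.05)
for m,c in comps(Y): print('top stop',rect(Q,m))
```

```text
16.0 [638.1 108.3 199.7] yaw 2.84 w 48.1 F [ 0.1 -0.6 -1.8] 62.87199062760919
tcp rack [ 0.21854776 58.54432981]
block [322. 263.] [5.7, 59.1, 70.9, 63.8, 89.3] [0.21839865 0.22003564 0.22136343]
stop [0.0, 109.5, 29.0, 57.5, 89.9]
tin [-0.9, -86.0, 46.9, 56.0, 90.0] max y -64.3428205794916
```

>>> {"api": "apply_moves", "payload": {
  "targets": [
    [[0,-0.03,0,0,-1],[0,0,-0.4,0,-1],[0,0,-0.4,0,-1],[0,0,-0.4,0,-1],[0,0,-0.15,0,-1],[0,0,0,0,-1],[0,0,0,0,-1]]
  ]
}}

```text
clock: 16.68
eef_pos: [0.6386, 0.1073, 0.1462]
tool_rot: [0.689, 0.725, 0.0, 0.0]
ft_force: [0.3, 0.0, -1.3]
grip_width: 0.0485
grasp_force: 62.9
```

Run:
```python
from h import *
w=blk(); cv2.imwrite('pics/w5.png',w)
p,d,P=cam('side'); cv2.imwrite('pics/s3.png',cv2.resize(p[100:250,280:440],None,fx=4,fy=4,interpolation=cv2.INTER_CUBIC))
```

```text
16.6833 [638.6 107.3 146.2] yaw 2.86 w 48.5 F [ 0.3  0.  -1.3] 62.88126664236188
tcp rack [ 0.67825326 57.57732492]
block [322. 263.] [6.3, 58.2, 70.6, 64.0, 89.9] [0.16492216 0.16658309 0.1678867 ]
stop [0.1, 108.9, 29.7, 58.1, 90.0]
tin [-1.1, -43.3, 27.6, 56.0, 88.6] max y -30.672353563323604
```

View pics/w5.png

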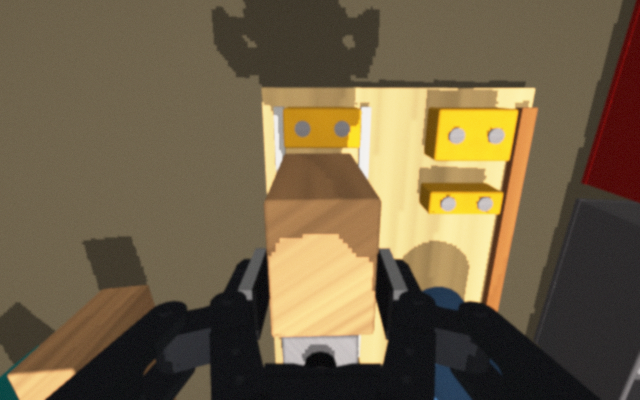

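The wrist view shows a narrow gap: the block's bottom front edge is at (315,154) and the stop's front is at (322,147). I'll back off 1.2 mm and go down in small steps, watching the force.

>>> {"api": "apply_moves", "payload": {
  "targets": [
    [[0,-0.03,-0.15,0,-1],[0,0,-0.2,0,-1],[0,0,-0.2,0,-1],[0,0,0,0,-1],[0,0,0,0,-1]]
  ]
}}

```text
clock: 17.2
eef_pos: [0.6374, 0.106, 0.1223]
tool_rot: [0.689, 0.725, -0.001, -0.001]
ft_force: [1.1, 0.1, -1.9]
grip_width: 0.0481
grasp_force: 62.9
```

>>> {"api": "apply_moves", "payload": {
  "targets": [
    [[0,0,-0.15,0,-1],[0,0,-0.15,0,-1],[0,0,0,0,-1],[0,0,0,0,-1]]
  ]
}}

```text
clock: 17.53
eef_pos: [0.6378, 0.1061, 0.1109]
tool_rot: [0.689, 0.725, -0.001, -0.0]
ft_force: [0.5, 0.4, -2.8]
grip_width: 0.0482
grasp_force: 62.9
```

Run:
```python
from h import *
blk()
```

```text
17.5333 [637.8 106.1 110.9] yaw 2.86 w 48.2 F [ 0.5  0.4 -2.8] 62.93305247090757
tcp rack [-0.32547051 56.3155053 ]
block [323. 263.] [5.2, 57.1, 65.0, 71.2, 0.2] [0.12953017 0.1312203  0.13257667]
stop [0.1, 109.0, 30.3, 58.0, 89.4]
tin [-0.2, -7.1, 29.7, 56.1, 89.3] max y 6.78207010368059
```

In the gap without contact, with the base at about 21 mm. I'll lower the last 9 mm.

>>> {"api": "apply_moves", "payload": {
  "targets": [
    [[0,0,-0.12,0,-1],[0,0,-0.07,0,-1],[0,0,0,0,-1],[0,0,0,0,-1]]
  ]
}}

```text
clock: 17.92
eef_pos: [0.638, 0.1061, 0.1036]
tool_rot: [0.689, 0.725, -0.0, -0.0]
ft_force: [0.2, 0.6, -1.5]
grip_width: 0.0482
grasp_force: 62.9
```

>>> {"api": "apply_moves", "payload": {
  "targets": [
    [[0,0,-0.04,0,-1],[0,0,0,0,-1],[0,0,0,0,-1]]
  ]
}}

```text
clock: 18.17
eef_pos: [0.6383, 0.1061, 0.1024]
tool_rot: [0.689, 0.725, -0.0, 0.0]
ft_force: [-0.4, 0.1, -2.2]
grip_width: 0.0483
grasp_force: 63.0
```

>>> {"api": "apply_moves", "payload": {
  "targets": [
    [[0,0,-0.05,0,-1],[0,0,0,0,-1]]
  ]
}}

```text
clock: 18.33
eef_pos: [0.6385, 0.1062, 0.1022]
tool_rot: [0.689, 0.725, 0.001, 0.0]
ft_force: [-2.1, 0.2, 5.3]
grip_width: 0.0486
grasp_force: 63.8
```

>>> {"api": "apply_moves", "payload": {
  "targets": [
    [[0,0,-0.03,0,-1],[0,0,0,0,-1]]
  ]
}}

```text
clock: 18.5
eef_pos: [0.6385, 0.1063, 0.1021]
tool_rot: [0.689, 0.725, 0.001, 0.001]
ft_force: [-4.1, -0.4, 10.2]
grip_width: 0.048
grasp_force: 64.3
```

The block is on the floor (TCP 102 = 90 + 12). I'll ease off, release, retreat and check.

>>> {"api": "apply_moves", "payload": {
  "targets": [
    [[0,0,0.06,0,-1],[0,0,0,0,0.2],[0,0,0,0,0.5],[0,0,0,0,1],[0,0,0,0,1],[0,0,0,0,1],[0,0,0.3,0,1],[0,0,0.8,0,1]]
  ]
}}

```text
clock: 19.17
eef_pos: [0.6347, 0.1055, 0.1402]
tool_rot: [0.689, 0.725, -0.005, -0.003]
ft_force: [0.2, 0.3, -1.1]
grip_width: 0.0852
grasp_force: 0.0
```

>>> {"api": "apply_moves", "payload": {
  "targets": [
    [[0,0,0.9,0,1],[0,0,0.9,0,1],[-0.8,0,0,0,1],[-0.8,0,0,0,1],[-0.8,0,0,0,1],[-0.8,0,0,0,1],[-0.8,0,0,0,1],[-0.8,0,0,0,1]]
  ]
}}

```text
clock: 19.83
eef_pos: [0.4447, 0.106, 0.2175]
tool_rot: [0.689, 0.725, 0.0, 0.0]
ft_force: [-0.2, -0.7, 0.1]
grip_width: 0.0855
grasp_force: 0.0
```

>>> {"api": "apply_moves", "payload": {
  "targets": [
    [[0,0,0,0,1],[0,0,0,0,1]]
  ]
}}

```text
clock: 20.0
eef_pos: [0.445, 0.1061, 0.218]
tool_rot: [0.689, 0.725, 0.0, 0.0]
ft_force: [0.8, 0.2, -0.5]
grip_width: 0.0855
grasp_force: 0.0
```

Run:
```python
from h import *
st()
p,d,P=cam('top'); hsv=cv2.cvtColor(p,cv2.COLOR_BGR2HSV); z=P[...,2]; r=rack(P); Q=np.dstack([r,z])
near=(abs(r[...,0])<.05)&(r[...,1]>-.14)&(r[...,1]<.13)
wood=(hsv[...,1]>70)&(z>.115)&near
for m,c in comps(wood,20): print('block',rect(Q,m),np.percentile(z[m],[5,50,95]))
for m,c in comps(near&(z>.095)&(hsv[...,1]<60),20): print('tins',rect(Q,m),np.percentile(z[m],[5,50,95]))
for m,c in comps(near&(z>.107)&(hsv[...,2]<70),8): print('cap',rect(Q,m))
for m,c in comps(near&(z>.03)&(z<.055)&(hsv[...,1]>150)&(r[...,1]>.09),20): print('stop',rect(Q,m))
cv2.imwrite('pics/t2.png',cv2.resize(p[95:200,230:360],None,fx=5,fy=5,interpolation=cv2.INTER_CUBIC))
p,d,P=cam('side'); cv2.imwrite('pics/s4.png',cv2.resize(p[80:260,260:460],None,fx=3,fy=3,interpolation=cv2.INTER_CUBIC))
```

```text
20.0 [445.  106.1 218. ] yaw 2.91 w 85.5 F [ 0.8  0.2 -0.5] 0.0
block [-3.1, 58.5, 50.5, 69.8, 0.5] [0.11893744 0.12329966 0.12718878]
block [-3.2, -52.0, 14.6, 16.7, 86.3] [0.11529834 0.11949153 0.12264825]
block [-2.8, -2.5, 16.9, 17.2, 4.8] [0.11619741 0.11941426 0.12340604]
tins [-1.9, -53.3, 148.8, 54.8, 89.4] [0.10082944 0.10513856 0.11472396]
stop [-1.8, 114.1, 59.6, 27.9, 8.9]
```

View pics/s4.png

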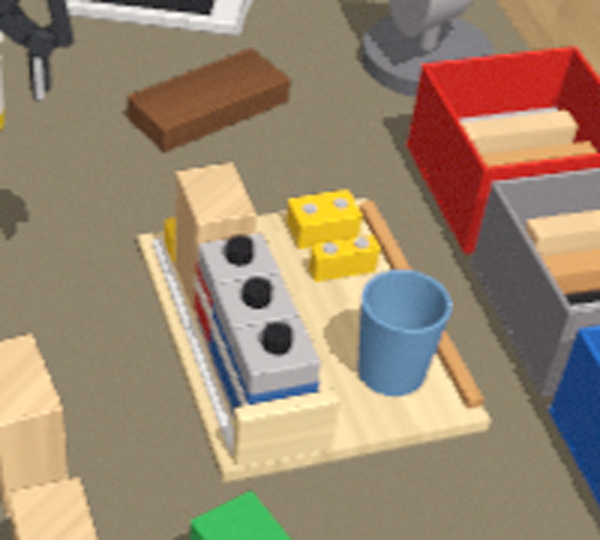

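The side view shows three upright tins with caps at (240,250), (258,293) and (277,338). They are closed up to the end wall, and the block stands upright at (215,215) against the stop. Top-view measurements are block y 58.5 (allowed 52–61.5), block top at 123 mm, and red tin y about -2.5. All are within limits, so I'm handing in.

Run:
```python
from h import *
print(order.job_done())
```

```text
the job is handed in; nothing more can be done
None
```

I stood the red tin upright, closed up the row against the end wall, and stood block70 in the gap before the 30 mm stop; the job is handed in at about 20 s, with no verdict returned.

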